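Tidy the biscuit-making things into their trays

TASK

Tidy up after biscuit making: stand both steel ring cutters in the oblong baking tray, the small one inside the large one, both flat on the tray's bottom, and stand the two wooden stamps side by side in the round tin, knobs up and flat on its bottom. Set the white ramekin down gently, upright in the middle of the round cork mat. Let go of everything and leave the cake lifter where it is.

Things in the scene. Friction and masses are not known exactly. Their poses are not given: they have to be found in the camera images.
- cutter_large: Loose large round biscuit cutter: plain steel ring open at both ends, 64 mm outside and 58 mm inside diameter, 45 mm tall, axis upright, about 70 g. Origin: centre of its underside, z up.
- cutter_small: Loose small round biscuit cutter: plain steel ring open at both ends, 38 mm outside and 33 mm inside diameter, 45 mm tall, axis upright, about 40 g. Origin: centre of its underside, z up.
- stamp_round: Loose wooden biscuit stamp standing on its face: round base 48 mm across and 16 mm tall, above it a neck 18 mm thick and a round knob 28 mm across from 41 to 57 mm height, 62 mm tall in all, about 60 g. Origin: centre of its underside, z up.
- stamp_square: Loose wooden biscuit stamp standing on its face: square base 44 x 44 mm (sides along x and y) and 18 mm tall, above it the same neck 18 mm thick and round knob 28 mm across from 41 to 57 mm height, 62 mm tall in all, about 60 g. Origin: centre of its underside, z up.
- ramekin: Loose white ceramic ramekin: low open round thick-walled dish with straight, ribbed sides, 60 mm outside diameter, 34 mm tall, wall 7 mm, bottom 6 mm thick, about 130 g, standing upright. Origin: centre of its underside, z up.
- baking_tray: Oblong aluminium baking tray with a low rim, fixed to the top: 130 mm along its x, 180 mm along its y, rim 19 mm high, inner floor 122 x 172 mm at 4 mm above its underside. Origin: centre of its underside, z up.
- round_tin: Round shallow aluminium tin, fixed to the top: 156 mm across at the bottom, 168 mm at the rim, 22 mm high, wall 3 mm (inner floor 150 mm across), inner floor 4 mm above its underside. Origin: centre of its underside, z up.
- cork_mat: Round cork mat, fixed to the top, 96 mm across and 8 mm thick. Origin: centre of its underside, z up.
- cake_lifter: Bystander: stainless cake lifter lying flat, not to be moved, about 290 mm long along its x (handle to -x, blade to +x, 50 mm wide), 14 mm tall, loose. Origin: on its underside where the handle meets the blade's neck.
Things that resemble listed ones, but are neither listed nor needed, are in the scene too. What is shaped like the ramekin but blue or pink is not meant.

How it is judged:
By the outcome, as a careful person would: the job done as asked, in the order asked, and still so for the second after the job is handed in, with the robot touching nothing.
It also fails if it takes over 128 s, if anything falls off the work surface, if the arm or the gripper's body presses on something with over 40 N, if the wrist force passes 120 N, or if a joint passes its speed limit or range.

ROBOT

A 6-joint arm with a two-finger parallel gripper is mounted at the origin on the work surface. World frame = base frame: x ahead of the robot, y to its left, z up, the work surface at z = 0. Lengths are in mm, angles in rad, forces in N, time in s.
With the tool pointing down it reaches from about 275 to 750 mm from the base axis. Payload 10.2 kg.
Tool frame: the origin (TCP) lies midway between the tips of the shut fingers; the grasp point (between the pads) lies grip_depth behind it (grip_depth is the distance from the TCP to the grasp point, in mm); z points along the fingers, y is the line along which they close (so a half turn about z gives the same grasp; the last joint's range is limited). The gripper opens to 85 mm and grips with 20 to 120 N. Pads are 22 mm wide; open, the fingers measure 114 mm over their backs; the gripper's body (76 mm by 85 mm) begins 54 mm behind the grasp point. The pads swing forward as they close: fully open they stand 13 mm farther back than shut.
Start: joints at [-1.428, 0.313, 1.498, -0, 1.331, -0.223], TCP at [187.778, -490.276, 231.294] pointing down, gripper open.
Joint ranges: [-2.94, 2.94], [-0.97, 2.17], [0.19, 2.56], [-1.23, 4.37], [0.02, 3.11], [-2.88, 2.88]. Speed limits (rad/s): [2.39, 2.39, 3.01, 3.14, 3.14, 3.14].

INTERFACE

Orientations are given as a unit quaternion [w, x, y, z].
In Python, from rig import * gives the robot as it stands.
- The arm moves only by the tool servo_tool, never from a script. Its argument "commands" is a list of rows, each a list of 3 entries, a list of its own where there are three numbers: the gripper command: -1 is fully open, 1 is shut, values between are in proportion, then the shift along the tool's x, y, z in m, then the turn, a rotation vector about the tool's x, y, z in units of 6 degrees (1.0 is 6 degrees). In form: [[grip, [dx, dy, dz], [ax, ay, az]], ...]. A call has 1 to 10 rows; each row shifts and turns the commanded pose from where the row before left it, along the tool's axes as they then stand; what a row does not reach is not made up. A row lasts 1/12 s, in which the tool goes at most 41.7 mm and 7.16 degrees, less where a joint would pass 70% of its speed; a pose out of reach is approached as far as the arm can. A call is refused whole if a number of a shift passes 0.0417 or a number of a turn 1, either way. A call with a gripper value outside its range is refused whole. The fingers move at their own pace and stop on an object; "squeeze" is the grip in N (left out, the last holds). Time passes only in rows, so rows that do not move let the fingers close. It gives the time, the measured TCP pose, the force, the opening and the grip force at its end, in the units of the state.
- sense(): the state, without advancing time (a new reading comes with each control period).
- capture(name): name is "scene" or "top" or "wrist"; returns a dict with "pixels" (384x512x3 uint8, red, green, blue), "z_map" (384x512 float32, mm along the optical axis (not along the pixel's ray), 0 where there is no reading), "fx", "fy", "cx", "cy" (pixels), "rvec" (rotation vector, rad) and "tvec" (3), from world to camera coordinates, as OpenCV has them; the wrist camera has in their place "T_tool_cam" (4x4, takes a point from camera to tool coordinates, whose origin is the TCP and whose axes are the flange's). Camera axes: x right, y down, z forward; pixel columns grow to the right and rows downward; lengths in mm; the calibration is good to about 2 mm. A picture is of the moment at which its call begins: read the wrist's pose just before it.
- finish_job(): hands the job in; it is judged then, once.
The state is a dict: "time_s": time; "joints": joint angles; "dq": joint speeds; "tau": joint torques, N m; "eef_pos": TCP position; "ee_rot": TCP orientation; "force": force on the tool from outside, world axes, zero at the start; "wrist_torque": the same for the moment, N m; "grip_width": opening from 0.0 (shut) to 1.0 (fully open); "grip_force": force on a finger pad.
Only numpy, scipy, OpenCV 4.12 (cv2) and the standard library are available. Lean on these libraries where they do the work, as an engineer would, in place of code of your own. Each camera call takes 0.05 s, during which the arm holds its last target. There are 200 camera calls.

## Working session

There is one attempt and no reset: what is moved stays moved. The work goes in short steps, Python scripts to look and compute and a tool call to move; the robot and the scene stay as the last step left them, time stands still between calls to the robot, and variables do not carry over. Pictures are saved under pics/ and viewed, at most 14 in all, crops included, and the job is handed in when it is done.

Besides the shell and the picture viewer there is one more tool, called after "Request:" as a command line: name --argument value ..., lists and objects as JSON in quotes. servo_tool: Moves the arm, as the interface text tells. Its arguments: {"type":"object","properties":{"commands":{"type":"array"},"squeeze":{"type":"number"}},"required":["commands"]}

```bash
ls; mkdir -p pics; python3 - <<'E'
from rig import *
import cv2,numpy as np
print(sense())
for n in("scene","top"):
    c=capture(n); np.savez(f"{n}.npz",**c)
    cv2.imwrite(f"pics/{n}0.png",cv2.resize(c["pixels"][:,:,::-1],(800,600)))
    print(n,c["fx"],c["cx"],c["cy"],c["rvec"],c["tvec"])
E
```

```text
pics
{'time_s': 0.0, 'joints': array([-1.42839334e+00,  3.13488877e-01,  1.49846100e+00, -2.74470617e-05,
        1.33098594e+00, -2.23382924e-01]), 'dq': array([-0.00092936,  0.00014467,  0.00075928,  0.00129509,  0.00084711,
        0.00025009]), 'tau': array([ 1.07481985e-03, -4.12261283e+01, -2.59740454e+01, -1.42599461e-04,
        4.13469766e-03,  6.03134310e-06]), 'eef_pos': array([ 187.73597136, -490.00429729,  230.70617782]), 'ee_rot': array([-6.71571432e-04,  9.83320836e-01,  1.81878209e-01,  1.38672301e-05]), 'force': array([-0.09168311,  0.28135926, -0.35948145]), 'wrist_torque': array([0.01438754, 0.02666738, 0.02341177]), 'grip_force': 0.0, 'grip_width': 0.9992049023762457}
scene 369.25693907722933 254.74088766500145 194.0930897637585 [ 0.75987102  2.54765808 -1.20837282] [ 460.06971116 -105.8207452  1155.79573602]
top 496.38038803974047 251.09843690675842 194.07001797661408 [ 2.16085257 -2.11489733  0.20807024] [ -69.24912381  483.40756771 1237.3157621 ]
```

View pics/top0.png

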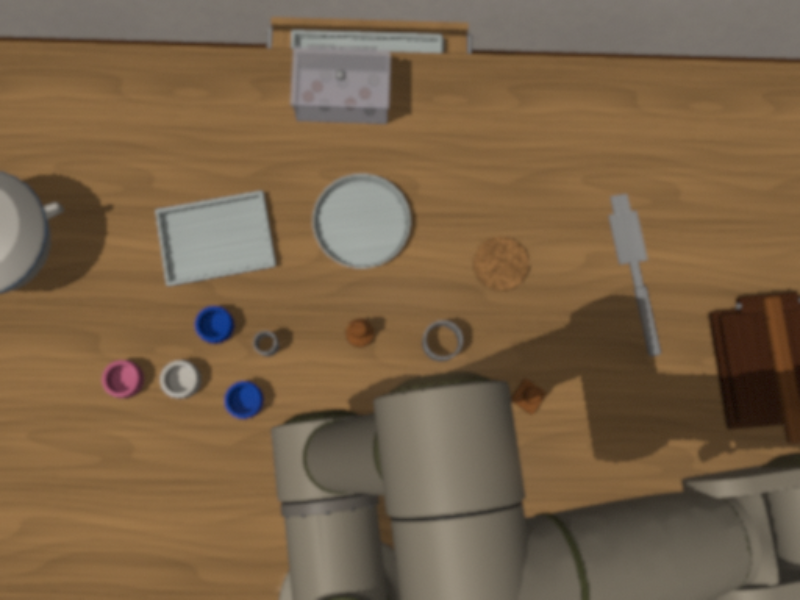

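View pics/scene0.png

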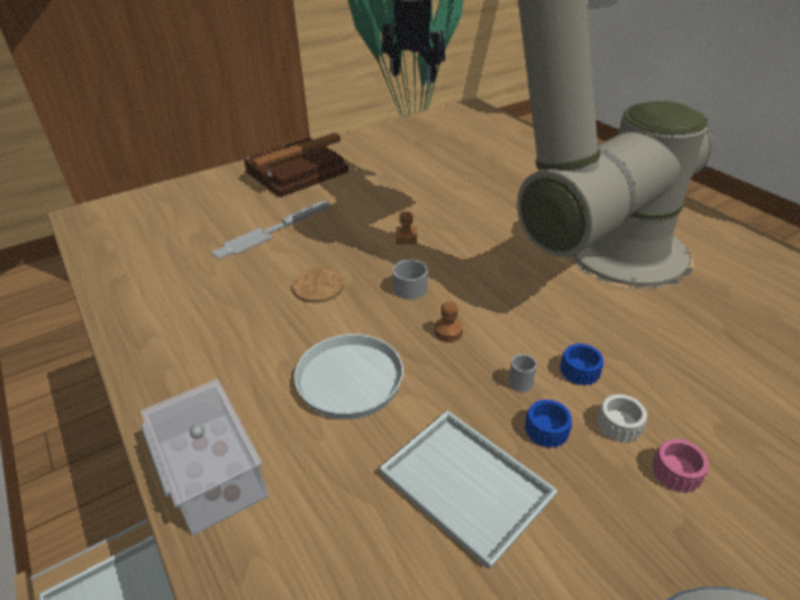

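The top view (800x600) shows these candidates:
- **Ramekins:** white at (180,379). Blue at (214,324) and (244,399), and pink at (123,379), are decoys.
- **Cutters:** large ring at (443,340), small ring at (265,343).
- **Stamps:** round at (360,333), square at (530,397).
- **Targets:** oblong tray at (215,238), not the white strip in the drawer at (365,42). Round tin at (362,221), cork mat at (501,263).

The cake lifter is at (635,270). Next I'll measure positions.

```bash
cat > h.py <<'E'
import numpy as np,cv2
def cloud(c):
    z=c["z_map"].astype(float); v,u=np.mgrid[:384,:512]
    P=np.stack([(u-c["cx"])/c["fx"]*z,(v-c["cy"])/c["fy"]*z,z],-1)
    R=cv2.Rodrigues(np.array(c["rvec"]))[0]
    return (P-np.array(c["tvec"]).ravel())@R      # HxWx3 world
def wcloud(c,s):
    from scipy.spatial.transform import Rotation as Ro
    z=c["z_map"].astype(float); v,u=np.mgrid[:384,:512]
    P=np.stack([(u-c["cx"])/c["fx"]*z,(v-c["cy"])/c["fy"]*z,z],-1)
    T=np.array(c["T_tool_cam"]); P=P@T[:3,:3].T+T[:3,3]
    q=s["ee_rot"]; return Ro.from_quat([q[1],q[2],q[3],q[0]]).apply(P.reshape(-1,3)).reshape(P.shape)+s["eef_pos"]
E
python3 - <<'E'
import numpy as np,cv2
from h import *
import rig; print([k for k in dir(rig) if not k.startswith('_')], getattr(rig,'grip_depth',None))
c=dict(np.load("top.npz")); W=cloud(c)
k=512/800
for n,(x,y,r) in dict(tray=(215,238,75),tin=(362,221,62),mat=(501,263,40),large=(443,340,28),small=(265,343,20),rstamp=(360,333,22),sstamp=(530,397,24),white=(180,379,25),blue1=(214,324,25),blue2=(244,399,25),pink=(123,379,25),lifter=(635,275,85)).items():
    u,v,r=int(x*k),int(y*k),int(r*k)
    p=W[v-r:v+r+1,u-r:u+r+1].reshape(-1,3)
    z0=np.median(W[::5,::5,2][60:,:][W[60*1:1,::5,2]!=0]) if 0 else 0
    q=p[p[:,2]>5]; 
    m=q[:,:2].astype(np.float32)
    top=q[q[:,2]>np.percentile(q[:,2],97)-6]
    print(n,len(q),"zmax",np.percentile(q[:,2],[10,50,97]).round(1),"ctr",((m.max(0)+m.min(0))/2).round(),"ext",np.ptp(m,axis=0).round(),"rect",[np.round(t,1) for t in cv2.minAreaRect(m)],"top",cv2.minEnclosingCircle(top[:,:2].astype(np.float32)))
# table level
t=W[300:340,60:140].reshape(-1,3); print("table",np.median(t[:,2]))
E
```

```text
['PlanningError', 'capture', 'finish_job', 'grip_depth', 'sense'] 18.700000000000003
tray 1284 zmax [ 5.4 13.1 35.1] ctr [495. 173.] ext [468. 421.] rect [array([481.2, 199.8]), array([582. , 284.1]), np.float64(21.1)] top ((362.307861328125, 110.48944091796875), 179.39166259765625)
tin 940 zmax [ 5.4  9.1 24.7] ctr [504.   0.] ext [486. 192.] rect [array([502.8,  -5.8]), array([487.4, 184.8]), np.float64(5.3)] top ((486.671630859375, -10.896424293518066), 227.27967834472656)
mat 647 zmax [ 5.4  7.4 12. ] ctr [ 448. -174.] ext [375. 272.] rect [array([ 433. , -191.5]), array([148.2, 437.3]), np.float64(66.9)] top ((432.0650634765625, -155.24661254882812), 207.68994140625)
large 191 zmax [  9.7  39.6 425.2] ctr [ 358. -111.] ext [195. 147.] rect [array([ 355.3, -110.1]), array([ 62.9, 232.2]), np.float64(65.1)] top ((260.9578552246094, -37.529178619384766), 9.999999747378752e-05)
small 120 zmax [ 9.3 33.9 46.9] ctr [355.  67.] ext [188. 209.] rect [array([345.7,  76.2]), array([281.1,  37.5]), np.float64(45.7)] top ((344.5626220703125, 61.269508361816406), 129.42552185058594)
rstamp 2
[... 744 characters left out ...]
 ((361.10498046875, 111.88980102539062), 179.87640380859375)
blue2 359 zmax [ 6.  27.9 37.6] ctr [314.  95.] ext [107. 264.] rect [array([318.8,  92.9]), array([274.1,  79.2]), np.float64(82.2)] top ((293.47198486328125, 85.91126251220703), 127.65083312988281)
pink 405 zmax [ 6.5 26.7 36.6] ctr [322. 186.] ext [122. 447.] rect [array([324.3, 183.9]), array([456.5,  61.7]), np.float64(81.7)] top ((310.4123840332031, 185.94175720214844), 228.87782287597656)
lifter 726 zmax [   5.7   10.7 1303.8] ctr [ 480. -329.] ext [438. 584.] rect [array([ 497.8, -314.3]), array([322.4, 653.2]), np.float64(14.3)] top ((260.9578552246094, -37.529178619384766), 9.999999747378752e-05)
table -1.4544424791908648
```

```bash
python3 - <<'E'
import numpy as np,cv2
from h import *
ct=dict(np.load("top.npz")); cs=dict(np.load("scene.npz"))
W=cloud(ct); k=512/800
def pts(c):
    w=cloud(c).reshape(-1,3); return w[(c["z_map"].ravel()>0)]
A=pts(ct);B=pts(cs)
for n,(x,y,R,lo,hi) in dict(tray=(215,238,125,12,30),tin=(362,221,100,14,32),mat=(501,263,60,4.5,14),large=(443,340,46,20,60),small=(265,343,35,20,60),rstamp=(360,333,36,5,22),rknob=(360,333,36,38,70),sstamp=(530,397,40,5,22),sknob=(530,397,40,38,70),white=(180,379,44,8,45),blue1=(214,324,44,8,45),blue2=(244,399,44,8,45),pink=(123,379,44,8,45)).items():
    v,u=int(y*k),int(x*k); w=W[v-2:v+3,u-2:u+3].reshape(-1,3); z=ct["z_map"][v-2:v+3,u-2:u+3].ravel(); c0=np.median(w[z>0],0)[:2]
    for nm,P in(("top",A),("scn",B)):
        q=P[(np.hypot(*(P[:,:2]-c0).T)<R)&(P[:,2]>lo)&(P[:,2]<hi)]
        if len(q)<5: print(n,nm,len(q)); continue
        m=q[:,:2].astype(np.float32); e=np.percentile(m,[1,99],axis=0)
        r=cv2.minAreaRect(m)
        print(n,nm,len(q),"z",np.percentile(q[:,2],[5,95]).round(),"ctr",e.mean(0).round(1),"ext",(e[1]-e[0]).round(),"rect",np.round(r[0],1),np.round(r[1]),round(r[2],1))
v=A[(np.abs(A[:,0]-450)<150)&(A[:,1]<-280)&(A[:,1]>-400)&(A[:,2]>4)&(A[:,2]<30)];print("lifter",np.percentile(v,[1,99],axis=0).round())
big=ct["pixels"][190:290,55:355,::-1]; cv2.imwrite("pics/crop1.png",cv2.resize(big,(798,266),interpolation=cv2.INTER_CUBIC))
E
```

```text
tray top 587 z [13. 21.] ctr [595.5 244.3] ext [163. 201.] rect [571.  239.3] [188. 186.] 12.5
tray scn 1175 z [14. 20.] ctr [579.5 247.2] ext [206. 200.] rect [573.3 239.6] [193. 187.] 12.2
tin top 314 z [15. 23.] ctr [631.5  -3.7] ext [164. 164.] rect [632.1  -3.9] [166. 164.] 1.4
tin scn 481 z [14. 23.] ctr [635.6  -2.3] ext [164. 164.] rect [636.6  -2.2] [166. 167.] 29.2
mat top 695 z [ 5. 11.] ctr [ 565.4 -246. ] ext [91. 91.] rect [ 565.6 -240.5] [ 98. 103.] 23.7
mat scn 514 z [5. 9.] ctr [ 571.3 -243.3] ext [88. 89.] rect [ 570.4 -243.2] [94. 94.] 69.7
large top 143 z [24. 47.] ctr [ 425.1 -142. ] ext [61. 61.] rect [ 425.2 -141.9] [61. 62.] 0.2
large scn 313 z [21. 45.] ctr [ 431.4 -141. ] ext [62. 63.] rect [ 430.7 -141.2] [65. 63.] 32.5
small top 88 z [22. 46.] ctr [415.3 148. ] ext [37. 37.] rect [414.4 148. ] [37. 36.] 46.7
small scn 245 z [21. 45.] ctr [420.  149.8] ext [36. 36.] rect [419.9 149.6] [38. 37.] 83.0
rstamp top 146 z [10. 21.] ctr [439.5  -6.3] ext [45. 45.] rect [439.2  -6.3] [47. 45.] 1.4
rstamp scn 151 z [ 7. 21.] ctr [444.9  -2.6] ext [44. 44.] rect [446
[... 673 characters left out ...]
59.] 28.7
white scn 605 z [ 9. 34.] ctr [359.8 289.7] ext [59. 57.] rect [360.6 289.1] [60. 61.] 60.1
blue1 top 290 z [10. 35.] ctr [445.5 236.5] ext [58. 59.] rect [445.6 240.1] [69. 61.] 81.9
blue1 scn 579 z [ 9. 34.] ctr [452.  239.5] ext [58. 57.] rect [451.7 238.8] [60. 60.] 83.6
blue2 top 273 z [ 9. 36.] ctr [321.1 179.9] ext [58. 58.] rect [322.1 180. ] [60. 60.] 17.0
blue2 scn 485 z [10. 34.] ctr [328.6 183.9] ext [58. 57.] rect [328.5 183.4] [62. 59.] 13.8
pink top 325 z [ 9. 35.] ctr [352.1 379.1] ext [58. 59.] rect [352.5 378.7] [60. 61.] 7.8
pink scn 727 z [10. 34.] ctr [358.9 383.1] ext [57. 58.] rect [358.3 382.4] [61. 62.] 68.8
lifter [[ 310. -395.    4.]
 [ 592. -280.   21.]]
```

View pics/crop1.png

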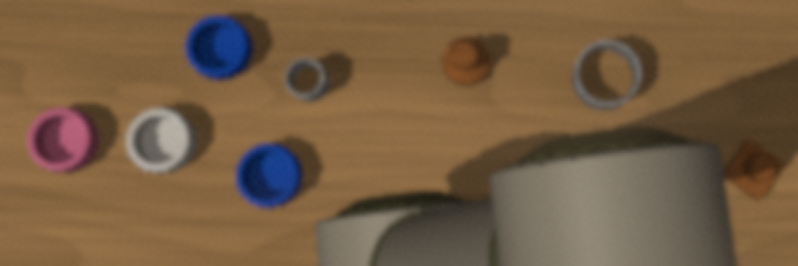

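The crop confirms the choice: the white ramekin is at (160,140), the steel rings at (305,77) and (607,73), the round stamp at (467,60) and the square stamp at (755,168). I'll place the small cutter in the tray first and lower the large one over it, because the fingers don't fit inside the large ring.

Request:
servo_tool --commands '[[-0.4,[0,0,0],[0,0,0.875]],[-0.4,[0,0,0],[0,0,0.875]],[-0.4,[0,0,0],[0,0,0.875]],[-0.4,[0,0,0],[0,0,0.875]],[-0.4,[0.012,-0.035,0],[0,0,0]],[-0.4,[0.012,-0.035,0],[0,0,0]],[-0.4,[0.012,-0.035,0],[0,0,0]],[-0.4,[0.012,-0.035,0],[0,0,0]],[-0.4,[0.012,-0.035,0],[0,0,0]],[-0.4,[0.012,-0.035,0],[0,0,0]]]' --squeeze 30

```text
time_s: 0.93
eef_pos: [260.0, -278.5, 231.0]
ee_rot: [-0.0, 1.0, -0.001, -0.0]
force: [1.2, 0.0, -0.2]
grip_width: 0.703
grip_force: 0.0
```

Request:
servo_tool --commands '[[-0.4,[0.012,-0.035,0],[0,0,0]],[-0.4,[0.012,-0.035,0],[0,0,0]],[-0.4,[0.012,-0.035,0],[0,0,0]],[-0.4,[0.012,-0.035,0],[0,0,0]],[-0.4,[0.012,-0.035,0],[0,0,0]],[-0.4,[0.012,-0.035,0],[0,0,0]],[-0.4,[0.012,-0.035,0],[0,0,0]],[-0.4,[0.012,-0.035,0],[0,0,0]]]'

```text
time_s: 1.6
eef_pos: [356.1, 1.5, 231.3]
ee_rot: [0.0, 1.0, -0.0, 0.0]
force: [0.3, -1.7, 0.5]
grip_width: 0.701
grip_force: 0.0
```

```bash
cat >> h.py <<'E'
def wlook(name,objs,pic=True):
    from rig import sense,capture
    s=sense(); c=capture("wrist"); W=wcloud(c,s); ok=c["z_map"]>0
    if pic: cv2.imwrite(f"pics/{name}.png",c["pixels"][:,:,::-1])
    print("tcp",s["eef_pos"].round(1),s["time_s"]); P=W[ok]
    for n,(x,y,R,lo,hi) in objs.items():
        q=P[(np.hypot(P[:,0]-x,P[:,1]-y)<R)&(P[:,2]>lo)&(P[:,2]<hi)]
        if len(q)<20: print(n,len(q)); continue
        e=np.percentile(q[:,:2],[.5,99.5],axis=0); r=cv2.minAreaRect(q[:,:2].astype(np.float32)); cc=cv2.minEnclosingCircle(q[:,:2].astype(np.float32))
        print(n,len(q),"ctr",e.mean(0).round(1),"ext",(e[1]-e[0]).round(),"z",np.percentile(q[:,2],[2,98]).round(),"rect",np.round(r[0],1),np.round(r[1]),round(r[2],1),"circ",np.round(cc[0],1),round(cc[1],1))
    return c,W
E
python3 - <<'E'
from h import *
c,W=wlook("w1",dict(rst=(442,-4,40,30,75),small=(417,149,35,25,60),large=(428,-141,46,25,60),tray=(573,240,125,10,30),tin=(634,-3,100,14,32)))
print(c["T_tool_cam"].round(2)); print(W[::95,::127].round())
E
```

```text
tcp [356.1   1.5 231.3] 1.6
rst 624 ctr [440.6  -4.5] ext [27. 26.] z [57. 64.] rect [440.6  -4.5] [26. 27.] 90.0 circ [440.4  -4.5] 13.9
small 752 ctr [416.1 148.7] ext [36. 37.] z [26. 47.] rect [415.9 149.1] [37. 38.] 0.5 circ [416.5 149. ] 19.2
large 1417 ctr [ 426.9 -141.4] ext [62. 63.] z [26. 47.] rect [ 427.2 -141.5] [63. 63.] 24.1 circ [ 426.8 -141.8] 32.2
tray 667 ctr [489.6 238.4] ext [79. 62.] z [11. 30.] rect [490.3 239.5] [84. 55.] 7.7 circ [490.6 237.9] 48.6
tin 0
[[   0.     -0.95   -0.3    76.37]
 [   1.      0.      0.     -0.66]
 [  -0.     -0.3     0.95 -143.42]
 [   0.      0.      0.      1.  ]]
[[[ 529.  268.   18.]
  [ 533.  142.    2.]
  [ 533.    4.    1.]
  [ 534. -136.   -0.]
  [ 432.    2.  375.]]

 [[ 435.  306.    1.]
  [ 434.  144.   27.]
  [ 434.    4.   62.]
  [ 434. -147.    2.]
  [ 434. -299.    1.]]

 [[ 316.  336.    2.]
  [ 326.  155.   35.]
  [ 316.    4.    1.]
  [ 316. -162.    2.]
  [ 334. -276.   61.]]

 [[ 171.  374.    1.]
  [ 171.  189.    1.]
  [ 171.    4.    1.]
  [ 171. -180.    2.]
  [ 171. -366.    1.]]

 [[ 368.   63.  320.]
  [  -9.  212.    2.]
  [ 367.    3.  319.]
  [ -10. -203.    1.]
  [ 367.  -59.  320.]]]
```

View pics/w1.png

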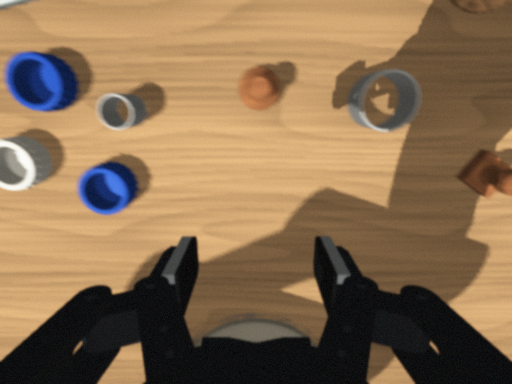

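The picture shows the small ring at (119,110), the large ring at (387,98), the round stamp at (260,87), and the open gripper below. Now I'll grasp the small cutter.

Request:
servo_tool --commands '[[-0.4,[0.012,-0.0295,0],[0,0,0]],[-0.4,[0.012,-0.0295,0],[0,0,0]],[-0.4,[0.012,-0.0295,0],[0,0,0]],[-0.4,[0.012,-0.0295,0.01],[0,0,0]],[-0.4,[0.012,-0.0295,0.02],[0,0,0]],[-0.4,[0,0,0.035],[0,0,0]],[-0.4,[0,0,0.035],[0,0,0]],[-0.4,[0,0,0.035],[0,0,0]],[-0.4,[0,0,0.025],[0,0,0]],[-0.4,[0,0,0],[0,0,0]]]'

```text
time_s: 2.48
eef_pos: [413.4, 146.8, 67.3]
ee_rot: [0.0, 1.0, -0.0, -0.004]
force: [-0.5, 1.4, -1.2]
grip_width: 0.694
grip_force: 0.0
```

Request:
servo_tool --commands '[[-0.4,[0,0,0.025],[0,0,0]],[-0.4,[0,0,0.022],[0,0,0]],[-0.4,[0,0,0.014],[0,0,0]],[-0.4,[0,0,0],[0,0,0]],[0.4,[0,0,0],[0,0,0]],[0.6,[0,0,0],[0,0,0]],[0.6,[0,0,0],[0,0,0]],[0.6,[0,0,0],[0,0,0]],[0.6,[0,0,0],[0,0,0]],[0.6,[0,0,0],[0,0,0]]]'

```text
time_s: 3.32
eef_pos: [417.3, 147.1, 11.9]
ee_rot: [-0.0, 1.0, -0.0, 0.002]
force: [-0.7, -0.4, 6.8]
grip_width: 0.432
grip_force: 30.0
```

Request:
servo_tool --commands '[[0.6,[0,0,-0.02],[0,0,0]],[0.6,[0,0,-0.035],[0,0,0]],[0.6,[0,0,-0.035],[0,0,0]],[0.6,[0.005,-0.005,-0.035],[0,0,0]],[0.6,[0.015,-0.015,-0.02],[0,0,0]],[0.6,[0.02,-0.02,0],[0,0,0]],[0.6,[0.02,-0.02,0],[0,0,0]],[0.6,[0.02,-0.02,0],[0,0,0]],[0.6,[0.01,-0.01,0],[0,0,0]],[0.6,[0,0,0],[0,0,0]]]'

```text
time_s: 4.15
eef_pos: [507.6, 238.5, 156.0]
ee_rot: [-0.0, 1.0, 0.0, 0.001]
force: [0.9, -0.0, -1.1]
grip_width: 0.433
grip_force: 30.4
```

```bash
python3 - <<'E'
from h import *
c,W=wlook("w2",dict(tray=(573,240,150,14,32)))
E
```

```text
tcp [507.6 238.5 156. ] 4.15
tray 5432 ctr [542.2 246.2] ext [236. 203.] z [15. 25.] rect [546.5 235.1] [240. 186.] 11.9 circ [556.4 248.6] 133.3
```

View pics/w2.png

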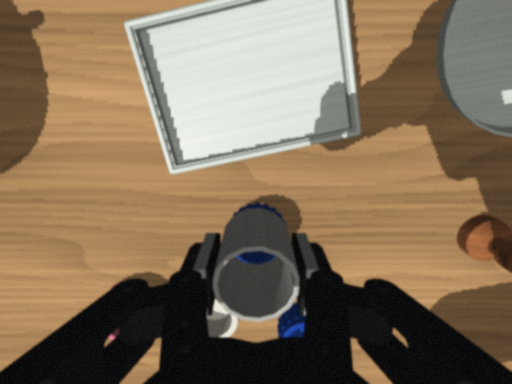

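The tray fills the top: near corners (173,172) and (358,133), far-left corner (127,22). The ring hangs straight in the fingers.

```bash
cat >> h.py <<'E'
def px(c,s,u,v,z):
    from scipy.spatial.transform import Rotation as Ro
    T=np.array(c["T_tool_cam"]); q=s["ee_rot"]; R=Ro.from_quat([q[1],q[2],q[3],q[0]]).as_matrix()
    d=R@T[:3,:3]@np.array([(u-c["cx"])/c["fx"],(v-c["cy"])/c["fy"],1]); o=R@T[:3,3]+s["eef_pos"]
    return (o+d*(z-o[2])/d[2])[:2]
E
python3 - <<'E'
from h import *
from rig import *
s=sense(); c=capture("wrist")
p=[px(c,s,u,v,20.5) for u,v in((127,22),(173,172),(358,133))]
print(np.round(p,1),np.linalg.norm(p[0]-p[1]),np.linalg.norm(p[2]-p[1]),"centre",(p[0]+p[2])/2)
W=wcloud(c,s); m=(c["z_map"]>0)&(np.abs(W[...,2]-5)<3)&(np.hypot(W[...,0]-590,W[...,1]-240)<40); print("floor z",np.median(W[m][:,2]))
E
```

```text
[[642.1 345. ]
 [513.9 317.2]
 [551.  143.6]] 131.1198997628404 177.56041201783776 centre [596.53025222 244.27388634]
floor z 4.911702209029016
```

Request:
servo_tool --commands '[[0.6,[0.028,-0.001,0],[0,0,0]],[0.6,[0.028,-0.001,0],[0,0,0]],[0.6,[0.028,-0.001,0.01],[0,0,0]],[0.6,[0,0,0.035],[0,0,0]],[0.6,[0,0,0.035],[0,0,0]],[0.6,[0,0,0.03],[0,0,0]],[0.6,[0,0,0.015],[0,0,0]],[0.6,[0,0,0.007],[0,0,0]],[0.6,[0,0,0],[0,0,0]],[0.6,[0,0,0],[0,0,0]]]'

```text
time_s: 5.08
eef_pos: [590.7, 239.7, 24.8]
ee_rot: [-0.0, 1.0, -0.001, 0.001]
force: [0.0, 0.3, -0.0]
grip_width: 0.436
grip_force: 30.4
```

Request:
servo_tool --commands '[[0.6,[0,0,0.004],[0,0,0]],[0.6,[0,0,0.003],[0,0,0]],[0.6,[0,0,0.002],[0,0,0]],[0.6,[0,0,0],[0,0,0]],[0.6,[0,0,0],[0,0,0]]]'

```text
time_s: 5.5
eef_pos: [590.7, 240.0, 16.0]
ee_rot: [-0.0, 1.0, -0.0, 0.001]
force: [-3.8, -1.5, 9.5]
grip_width: 0.438
grip_force: 31.1
```

Request:
servo_tool --commands '[[0.0,[0,0,0],[0,0,0]],[-0.3,[0,0,0],[0,0,0]],[-0.3,[0,0,0],[0,0,0]],[-0.3,[0,0,0],[0,0,0]],[-0.3,[0,0,-0.02],[0,0,0]],[-0.3,[0,0,-0.035],[0,0,0]],[-0.6,[0,0,-0.04],[0,0,0]],[-1,[0,0,-0.04],[0,0,0]],[-1,[-0.0164,0.0375,0],[0,0,0]],[-1,[-0.0164,0.0375,0],[0,0,0]]]'

```text
time_s: 6.33
eef_pos: [558.3, 165.3, 151.7]
ee_rot: [-0.0, 1.0, 0.001, 0.003]
force: [1.1, -1.6, -0.8]
grip_width: 1.001
grip_force: 0.0
```

Request:
servo_tool --commands '[[-1,[-0.0164,0.0375,0],[0,0,0]],[-1,[-0.0164,0.0375,0],[0,0,0]],[-1,[-0.0164,0.0375,0],[0,0,0]],[-1,[-0.0164,0.0375,0],[0,0,0]],[-1,[-0.0164,0.0375,0],[0,0,0]],[-1,[-0.0164,0.0375,0],[0,0,0]],[-1,[-0.0164,0.0375,0],[0,0,0]],[-1,[-0.0164,0.0375,0],[0,0,0]],[-1,[0,0,0],[0,0,0]],[-1,[0,0,0],[0,0,0]]]'

```text
time_s: 7.17
eef_pos: [425.5, -136.5, 149.4]
ee_rot: [0.0, 1.0, -0.002, 0.0]
force: [0.9, 1.0, -0.6]
grip_width: 1.002
grip_force: 0.0
```

```bash
python3 - <<'E'
from h import *
c,W=wlook("w3",dict(large=(427,-141,46,15,60),sst=(341,-287,40,40,75)))
E
```

```text
tcp [ 425.5 -136.5  149.4] 7.1667
large 1902 ctr [ 427.7 -142. ] ext [62. 62.] z [16. 47.] rect [ 427.4 -142. ] [63. 63.] 58.9 circ [ 427.  -141.8] 32.3
sst 969 ctr [ 341.7 -286.3] ext [24. 25.] z [43. 64.] rect [ 341.6 -286.5] [25. 25.] 80.3 circ [ 340.6 -286.9] 13.9
```

Request:
servo_tool --commands '[[-1,[0.002,0.0055,0.02],[0,0,0]],[-1,[0,0,0.035],[0,0,0]],[-1,[0,0,0.035],[0,0,0]],[-1,[0,0,0.03],[0,0,0]],[-1,[0,0,0.015],[0,0,0]],[-1,[0,0,0.008],[0,0,0]],[-1,[0,0,0],[0,0,0]],[-1,[0,0,0],[0,0,0]]]'

```text
time_s: 7.88
eef_pos: [428.7, -140.0, 6.8]
ee_rot: [0.0, 1.0, 0.0, 0.0]
force: [0.0, 0.2, -0.4]
grip_width: 1.0
grip_force: 0.0
```

Request:
servo_tool --commands '[[-0.5,[0,0,0],[0,0,0]],[0,[0,0,0],[0,0,0]],[0,[0,0,0],[0,0,0]],[0,[0,0,0],[0,0,0]],[0,[0,0,0],[0,0,0]],[0,[0,0,0],[0,0,0]],[0,[0,0,0],[0,0,0]]]'

```text
time_s: 8.47
eef_pos: [428.8, -140.7, 7.7]
ee_rot: [0.001, 1.0, -0.0, 0.001]
force: [-0.3, 3.0, 8.4]
grip_width: 0.752
grip_force: 31.3
```

Request:
servo_tool --commands '[[0,[0,0,-0.02],[0,0,0]],[0,[0,0,-0.035],[0,0,0]],[0,[0,0,-0.04],[0,0,0]],[0,[0,0,-0.04],[0,0,0]],[0,[0.004,-0.02,-0.02],[0,0,0]],[0,[0.008,-0.038,0],[0,0,0]],[0,[0.008,-0.038,0],[0,0,0]],[0,[0.008,-0.038,0],[0,0,0]],[0,[0.008,-0.038,0],[0,0,0]],[0,[0.008,-0.038,0],[0,0,0]]]'

```text
time_s: 9.3
eef_pos: [472.2, 71.5, 162.3]
ee_rot: [0.0, 1.0, -0.0, 0.001]
force: [2.0, -0.7, -0.9]
grip_width: 0.749
grip_force: 33.7
```

Request:
servo_tool --commands '[[0,[0.008,-0.038,0],[0,0,0]],[0,[0.008,-0.038,0],[0,0,0]],[0,[0.008,-0.038,0],[0,0,0]],[0,[0.008,-0.038,0],[0,0,0]],[0,[0.004,-0.02,0],[0,0,0]],[0,[0,0,0],[0,0,0]],[0,[0,0,0],[0,0,0]]]'

```text
time_s: 9.88
eef_pos: [508.1, 242.2, 161.6]
ee_rot: [0.0, 1.0, 0.001, 0.0]
force: [-0.4, -0.0, -1.1]
grip_width: 0.75
grip_force: 33.7
```

```bash
python3 - <<'E'
from h import *
c,W=wlook("w4",dict(small=(590,240,40,26,65),held=(509,240,45,100,190)))
E
```

```text
tcp [508.1 242.2 161.6] 9.8833
small 648 ctr [589.9 240.4] ext [37. 37.] z [28. 51.] rect [589.9 240.8] [37. 37.] 48.2 circ [589.9 240.6] 18.9
held 9454 ctr [507.8 240. ] ext [61. 82.] z [156. 190.] rect [511.5 243.7] [67. 66.] 49.5 circ [514.4 240.8] 43.8
```

View pics/w4.png

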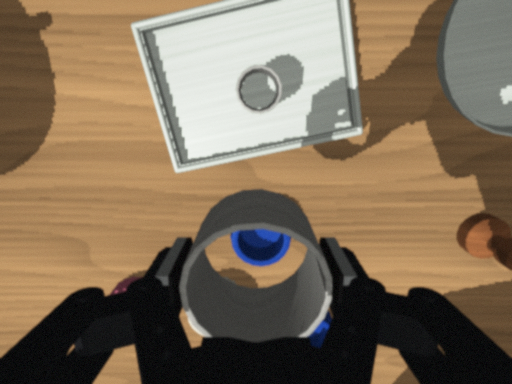

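The small ring stands upright in the tray at (260,88), and the large ring is held straight. Now I'll lower it over the small one.

Request:
servo_tool --commands '[[0,[0.027,0,0],[0,0,0]],[0,[0.028,0.001,0],[0,0,0]],[0,[0.028,0.001,0],[0,0,0]],[0,[0,0,0.035],[0,0,0]],[0,[0,0,0.03],[0,0,0]],[0,[0,0,0.02],[0,0,0]],[0,[0,0,0],[0,0,0]],[0,[0,0,0],[0,0,0]]]'

```text
time_s: 10.6
eef_pos: [591.3, 238.3, 76.7]
ee_rot: [0.0, 1.0, -0.001, -0.0]
force: [-0.8, 0.0, 0.5]
grip_width: 0.746
grip_force: 33.7
```

Request:
servo_tool --commands '[[0,[0,0,0.02],[0,0,0]],[0,[0,0,0.02],[0,0,0]],[0,[0,0,0.013],[0,0,0]],[0,[0,0,0.006],[0,0,0]],[0,[0,0,0],[0,0,0]],[0,[0,0,0],[0,0,0]]]'

```text
time_s: 11.1
eef_pos: [592.0, 239.5, 18.6]
ee_rot: [-0.0, 1.0, -0.0, 0.001]
force: [0.0, 0.8, 0.2]
grip_width: 0.753
grip_force: 33.7
```

Request:
servo_tool --commands '[[0,[0,0,0.004],[0,0,0]],[0,[0,0,0.002],[0,0,0]],[0,[0,0,0.001],[0,0,0]],[0,[0,0,0.0],[0,0,0]],[0,[0,0,0],[0,0,0]]]'

```text
time_s: 11.52
eef_pos: [591.8, 239.6, 11.8]
ee_rot: [-0.0, 1.0, -0.0, 0.001]
force: [-2.6, -0.5, 7.5]
grip_width: 0.75
grip_force: 34.2
```

Request:
servo_tool --commands '[[-0.7,[0,0,0],[0,0,0]],[-1,[0,0,0],[0,0,0]],[-1,[0,0,0],[0,0,0]],[-1,[0,0,0],[0,0,0]],[-1,[0,0,-0.02],[0,0,0]],[-1,[0,0,-0.035],[0,0,0]],[-1,[0,0,-0.04],[0,0,0]],[-1,[0,0,-0.04],[0,0,0]],[-0.3,[-0.012,0.02,-0.01],[0,0,0]],[-0.3,[-0.019,0.0305,0],[0,0,0]]]'

```text
time_s: 12.35
eef_pos: [562.0, 190.1, 158.9]
ee_rot: [-0.001, 1.0, 0.001, 0.004]
force: [1.4, -1.1, -0.8]
grip_width: 0.749
grip_force: 0.0
```

Request:
servo_tool --commands '[[-0.3,[-0.019,0.0305,0],[0,0,0]],[-0.3,[-0.019,0.0305,0],[0,0,0]],[-0.3,[-0.019,0.0305,0],[0,0,0]],[-0.3,[-0.019,0.0305,0],[0,0,0]],[-0.3,[-0.019,0.0305,0],[0,0,0]],[-0.3,[-0.018,0.0305,0],[0,0,0]],[-0.3,[-0.008,0.01,0],[0,0,0]],[-0.3,[0,0,0],[0,0,0]],[-0.3,[0,0,0],[0,0,0]]]'

```text
time_s: 13.1
eef_pos: [439.4, -4.1, 155.6]
ee_rot: [-0.0, 1.0, -0.001, 0.0]
force: [0.4, 1.0, 0.3]
grip_width: 0.651
grip_force: 0.0
```

```bash
python3 - <<'E'
from h import *
c,W=wlook("w5",dict(knob=(440,-4.5,30,40,75),base=(440,-4.5,36,8,24)))
E
```

```text
tcp [439.4  -4.1 155.6] 13.1
knob 911 ctr [441.3  -4.4] ext [26. 26.] z [45. 64.] rect [441.2  -4.7] [27. 27.] 55.6 circ [440.8  -4.6] 13.9
base 940 ctr [444.9  -4.5] ext [39. 46.] z [11. 24.] rect [444.2  -4.4] [40. 46.] 1.8 circ [440.9  -4.4] 23.8
```

Request:
servo_tool --commands '[[-0.3,[0.0015,0.0005,0.02],[0,0,0]],[-0.3,[0,0,0.035],[0,0,0]],[-0.3,[0,0,0.035],[0,0,0]],[-0.3,[0,0,0.025],[0,0,0]],[-0.3,[0,0,0.012],[0,0,0]],[-0.3,[0,0,0],[0,0,0]],[0.3,[0,0,0],[0,0,0]],[0.8,[0,0,0],[0,0,0]],[0.8,[0,0,0],[0,0,0]],[0.8,[0,0,0],[0,0,0]]]'

```text
time_s: 13.98
eef_pos: [441.4, -4.4, 29.3]
ee_rot: [0.0, 1.0, -0.0, 0.001]
force: [-0.2, 1.4, 2.2]
grip_width: 0.313
grip_force: 29.6
```

Request:
servo_tool --commands '[[0.8,[0,0,0],[0,0,0]],[0.8,[0,0,0],[0,0,0]],[0.8,[0,0,0],[0,0,0]]]'

```text
time_s: 14.23
eef_pos: [441.5, -4.6, 29.2]
ee_rot: [0.0, 1.0, -0.0, 0.001]
force: [1.7, 0.7, 6.2]
grip_width: 0.311
grip_force: 29.8
```

Request:
servo_tool --commands '[[0.8,[0,0,-0.02],[0,0,0]],[0.8,[0,0,-0.035],[0,0,0]],[0.8,[0,0,-0.035],[0,0,0]],[0.8,[0,0,-0.035],[0,0,0]],[0.8,[0.03,0,0],[0,0,0]],[0.8,[0.03,0,0],[0,0,0]],[0.8,[0.03,0,0],[0,0,0]],[0.8,[0,0,0],[0,0,0]],[0.8,[0,0,0],[0,0,0]]]'

```text
time_s: 14.98
eef_pos: [530.8, -4.5, 152.7]
ee_rot: [-0.0, 1.0, -0.0, -0.001]
force: [-1.1, 0.2, -0.4]
grip_width: 0.314
grip_force: 30.0
```

```bash
python3 - <<'E'
from h import *
c,W=wlook("w6",dict(tin=(634,-3,100,16,35),floor=(634,-3,60,0,14)))
q=W[(c["z_map"]>0)&(np.hypot(W[...,0]-634,W[...,1]+3)<100)&(W[...,2]>19)&(W[...,2]<30)]
A=np.c_[2*q[:,:2],np.ones(len(q))]; x=np.linalg.lstsq(A,(q[:,:2]**2).sum(1),rcond=None)[0]; print("fit",x[:2],np.sqrt(x[2]+x[:2]@x[:2]))
E
```

```text
tcp [530.8  -4.5 152.7] 14.9833
tin 3071 ctr [615.5  -2.3] ext [131. 165.] z [16. 24.] rect [616.   -2.3] [167. 133.] 89.9 circ [632.9  -2.3] 83.8
floor 14500 ctr [630.8  -2.9] ext [109. 115.] z [3. 6.] rect [630.1  -3. ] [120. 112.] 89.8 circ [634.  -3.] 60.0
fit [632.62721566  -2.35409096] 81.17038411627423
```

View pics/w6.png

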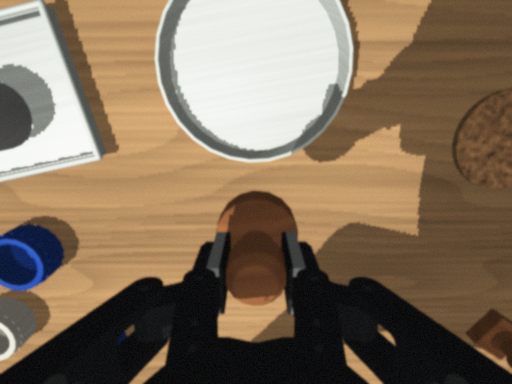

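The tin rim spans (157..355, ~160) at the top of the view, its floor is empty, and the stamp hangs straight. I'll place it at (666,-2).

Request:
servo_tool --commands '[[0.8,[0.034,0,0],[0,0,0]],[0.8,[0.034,-0.002,0],[0,0,0]],[0.8,[0.034,0,0],[0,0,0]],[0.8,[0.033,0,0.01],[0,0,0]],[0.8,[0,0,0.035],[0,0,0]],[0.8,[0,0,0.035],[0,0,0]],[0.8,[0,0,0.02],[0,0,0]],[0.8,[0,0,0.01],[0,0,0]],[0.8,[0,0,0],[0,0,0]],[0.8,[0,0,0],[0,0,0]]]'

```text
time_s: 15.87
eef_pos: [665.8, -2.8, 44.6]
ee_rot: [0.0, 1.0, -0.0, 0.001]
force: [-0.3, 0.0, 0.2]
grip_width: 0.313
grip_force: 30.0
```

Request:
servo_tool --commands '[[0.8,[0,0,0.006],[0,0,0]],[0.8,[0,0,0.003],[0,0,0]],[0.8,[0,0,0.002],[0,0,0]],[0.8,[0,0,0.0005],[0,0,0]],[0.8,[0,0,0],[0,0,0]],[0.8,[0,0,0],[0,0,0]]]'

```text
time_s: 16.37
eef_pos: [666.2, -2.8, 33.4]
ee_rot: [0.0, 1.0, -0.0, 0.001]
force: [-2.1, 0.1, 5.2]
grip_width: 0.312
grip_force: 30.3
```

Request:
servo_tool --commands '[[0.2,[0,0,0],[0,0,0]],[-0.3,[0,0,0],[0,0,0]],[-0.3,[0,0,0],[0,0,0]],[-0.3,[0,0,0],[0,0,0]],[-0.3,[0,0,-0.025],[0,0,0]],[-0.3,[0,0,-0.035],[0,0,0]],[-0.3,[0,0,-0.04],[0,0,0]],[-0.3,[-0.0285,0.025,-0.015],[0,0,0]],[-0.3,[-0.0295,0.0258,0],[0,0,0]],[-0.3,[-0.0295,0.0258,0],[0,0,0]]]'

```text
time_s: 17.2
eef_pos: [577.3, -79.7, 147.9]
ee_rot: [0.0, 1.0, 0.0, 0.001]
force: [0.4, -0.7, -0.2]
grip_width: 0.646
grip_force: 0.0
```

Request:
servo_tool --commands '[[-0.3,[-0.0295,0.0258,0],[0,0,0]],[-0.3,[-0.0295,0.0258,0],[0,0,0]],[-0.3,[-0.0295,0.0258,0],[0,0,0]],[-0.3,[-0.0295,0.0258,0],[0,0,0]],[-0.3,[-0.0295,0.0258,0],[0,0,0]],[-0.3,[-0.0295,0.0258,0],[0,0,0]],[-0.3,[-0.0295,0.0258,0],[0,0,0]],[-0.3,[-0.0295,0.0258,0],[0,0,0]],[-0.3,[0,0,0],[0,0,0]],[-0.3,[0,0,0],[0,0,0]]]'

```text
time_s: 18.03
eef_pos: [340.9, -286.5, 147.0]
ee_rot: [0.0, 1.0, -0.002, 0.0]
force: [0.4, 0.4, 0.2]
grip_width: 0.648
grip_force: 0.0
```

```bash
python3 - <<'E'
from h import *
c,W=wlook("w7",dict(knob=(341,-286.5,30,40,75),base=(341,-286.5,40,8,26)))
E
```

```text
tcp [ 340.9 -286.5  147. ] 18.0333
knob 965 ctr [ 340.1 -288. ] ext [26. 26.] z [45. 64.] rect [ 339.7 -288.1] [27. 27.] 3.7 circ [ 339.5 -288.1] 14.0
base 1292 ctr [ 346.6 -288.2] ext [44. 57.] z [11. 24.] rect [ 339.3 -288.1] [44. 44.] 56.3 circ [ 339.4 -288.1] 30.2
```

Request:
servo_tool --commands '[[-0.3,[-0.0013,0.0016,0.02],[0,0,0]],[-0.3,[0,0,0.035],[0,0,0]],[-0.3,[0,0,0.035],[0,0,0]],[-0.3,[0,0,0.018],[0,0,0]],[-0.3,[0,0,0.01],[0,0,0]],[-0.3,[0,0,0],[0,0,0]],[0.3,[0,0,0],[0,0,0]],[0.8,[0,0,0],[0,0,0]],[0.8,[0,0,0],[0,0,0]],[0.8,[0,0,0],[0,0,0]]]'

```text
time_s: 18.92
eef_pos: [341.2, -287.2, 29.7]
ee_rot: [0.001, 1.0, -0.0, 0.001]
force: [0.6, 0.9, 2.9]
grip_width: 0.313
grip_force: 29.6
```

Request:
servo_tool --commands '[[0.8,[0,0,0],[0,0,0]],[0.8,[0,0,0],[0,0,0]],[0.8,[0,0,0],[0,0,0]]]'

```text
time_s: 19.17
eef_pos: [341.1, -287.4, 29.6]
ee_rot: [0.001, 1.0, -0.0, 0.001]
force: [0.2, 0.0, 6.2]
grip_width: 0.312
grip_force: 29.9
```

Request:
servo_tool --commands '[[0.8,[0,0,-0.02],[0,0,0]],[0.8,[0,0,-0.035],[0,0,0]],[0.8,[0,0,-0.035],[0,0,0]],[0.8,[0,0,-0.035],[0,0,0]],[0.8,[0.02,-0.0316,0],[0,0,0]],[0.8,[0.02,-0.0316,0],[0,0,0]],[0.8,[0.02,-0.0316,0],[0,0,0]],[0.8,[0.02,-0.0316,0],[0,0,0]],[0.8,[0.02,-0.0316,0],[0,0,0]],[0.8,[0.02,-0.0316,0],[0,0,0]]]'

```text
time_s: 20.0
eef_pos: [461.3, -95.8, 154.0]
ee_rot: [0.0, 1.0, -0.0, 0.0]
force: [-0.0, 0.4, -0.8]
grip_width: 0.314
grip_force: 30.0
```

Request:
servo_tool --commands '[[0.8,[0.02,-0.0316,0],[0,0,0]],[0.8,[0.02,-0.0316,0],[0,0,0]],[0.8,[0.02,-0.0316,0],[0,0,0]],[0.8,[0,0,0],[0,0,0]],[0.8,[0,0,0],[0,0,0]]]'

```text
time_s: 20.42
eef_pos: [521.0, -1.4, 153.5]
ee_rot: [0.0, 1.0, 0.001, -0.0]
force: [-0.5, 0.1, -1.3]
grip_width: 0.311
grip_force: 30.0
```

```bash
python3 - <<'E'
from h import *
c,W=wlook("w8",dict(knob=(666,-2,40,40,90),base=(666,-2,40,12,30),mat=(568,-244,60,5,16)))
E
```

```text
tcp [521.   -1.4 153.5] 20.4167
knob 638 ctr [655.8  -3. ] ext [10. 26.] z [48. 68.] rect [656.3  -3.3] [11. 27.] 2.1 circ [661.2  -3.2] 13.4
base 1467 ctr [656.2  -2.9] ext [30. 46.] z [16. 29.] rect [656.3  -3. ] [31. 47.] 0.3 circ [664.1  -3.1] 23.7
mat 4155 ctr [ 565.6 -224.9] ext [90. 56.] z [ 7. 10.] rect [ 561.3 -221.3] [95. 49.] 13.9 circ [ 566.6 -242.6] 47.5
```

Request:
servo_tool --commands '[[0.8,[0.03,0.001,0],[0,0,0]],[0.8,[0.03,0,0],[0,0,0]],[0.8,[0.02,0,0.01],[0,0,0]],[0.8,[0,0,0.035],[0,0,0]],[0.8,[0,0,0.035],[0,0,0]],[0.8,[0,0,0.02],[0,0,0]],[0.8,[0,0,0.01],[0,0,0]],[0.8,[0,0,0],[0,0,0]],[0.8,[0,0,0],[0,0,0]]]'

```text
time_s: 21.22
eef_pos: [601.1, -4.7, 44.8]
ee_rot: [0.0, 1.0, -0.001, 0.001]
force: [0.7, 0.7, 0.0]
grip_width: 0.313
grip_force: 30.0
```

Request:
servo_tool --commands '[[0.8,[0,0,0.006],[0,0,0]],[0.8,[0,0,0.003],[0,0,0]],[0.8,[0,0,0.0015],[0,0,0]],[0.8,[0,0,0.0005],[0,0,0]],[0.8,[0,0,0],[0,0,0]],[0.8,[0,0,0],[0,0,0]]]'

```text
time_s: 21.72
eef_pos: [601.2, -3.9, 33.7]
ee_rot: [0.0, 1.0, -0.0, 0.001]
force: [-2.3, -1.1, 5.6]
grip_width: 0.313
grip_force: 30.6
```

Request:
servo_tool --commands '[[0.2,[0,0,0],[0,0,0]],[-0.3,[0,0,0],[0,0,0]],[-0.3,[0,0,0],[0,0,0]],[-0.3,[0,0,0],[0,0,0]],[-0.3,[0,0,-0.025],[0,0,0]],[-0.3,[0,0,-0.035],[0,0,0]],[-0.3,[0,0,-0.04],[0,0,0]],[-0.8,[-0.0244,-0.029,-0.015],[0,0,0]],[-0.8,[-0.0244,-0.029,0],[0,0,0]],[-0.8,[-0.0244,-0.029,0],[0,0,0]]]'

```text
time_s: 22.55
eef_pos: [527.1, 84.0, 148.8]
ee_rot: [-0.0, 1.0, -0.001, 0.001]
force: [0.4, 1.1, 0.5]
grip_width: 0.897
grip_force: 0.0
```

Request:
servo_tool --commands '[[-0.8,[-0.0244,-0.029,0],[0,0,0]],[-0.8,[-0.0244,-0.029,0],[0,0,0]],[-0.8,[-0.0244,-0.029,0],[0,0,0]],[-0.8,[-0.0244,-0.029,0],[0,0,0]],[-0.8,[-0.0244,-0.029,0],[0,0,0]],[-0.8,[-0.0244,-0.029,0],[0,0,0]],[-0.8,[-0.0244,-0.029,0],[0,0,0]],[-0.8,[0,0,0],[0,0,0]],[-0.8,[0,0,0],[0,0,0]]]'

```text
time_s: 23.3
eef_pos: [356.1, 287.5, 147.9]
ee_rot: [-0.0, 1.0, 0.001, 0.0]
force: [0.0, 0.7, -1.1]
grip_width: 0.897
grip_force: 0.0
```

```bash
python3 - <<'E'
from h import *
c,W=wlook("w9",dict(white=(357,287,46,10,50),pink=(355,381,46,10,50),blue2=(325,182,46,10,50)))
E
```

```text
tcp [356.1 287.5 147.9] 23.3
white 2126 ctr [356.7 288. ] ext [59. 58.] z [12. 36.] rect [356.6 287.9] [60. 60.] 40.5 circ [355.9 288. ] 31.1
pink 2560 ctr [355.2 381.1] ext [59. 59.] z [11. 36.] rect [354.6 381.1] [60. 60.] 68.8 circ [354.2 382.2] 31.4
blue2 2593 ctr [325.1 183.8] ext [59. 59.] z [11. 36.] rect [325.1 182.9] [61. 61.] 61.4 circ [324.3 183.1] 31.2
```

View pics/w9.png

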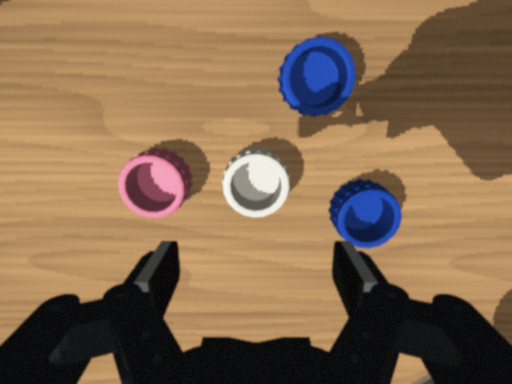

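The white ramekin is at (256,185), with pink at (155,184) and the blue ones at (318,77) and (365,215). The fingers fit between them.

Request:
servo_tool --commands '[[-0.8,[0.0005,-0.0005,0.02],[0,0,0]],[-0.8,[0,0,0.035],[0,0,0]],[-0.8,[0,0,0.035],[0,0,0]],[-0.8,[0,0,0.03],[0,0,0]],[-0.8,[0,0,0.015],[0,0,0]],[-0.8,[0,0,0.009],[0,0,0]],[-0.8,[0,0,0],[0,0,0]],[-0.8,[0,0,0],[0,0,0]]]'

```text
time_s: 24.02
eef_pos: [358.4, 286.6, 4.3]
ee_rot: [-0.0, 1.0, -0.001, 0.0]
force: [0.6, -0.0, 0.1]
grip_width: 0.9
grip_force: 0.0
```

Request:
servo_tool --commands '[[-0.5,[0,0,0],[0,0,0]],[0,[0,0,0],[0,0,0]],[0,[0,0,0],[0,0,0]],[0,[0,0,0],[0,0,0]],[0,[0,0,0],[0,0,0]],[0,[0,0,0],[0,0,0]]]' --squeeze 40

```text
time_s: 24.52
eef_pos: [358.6, 287.1, 5.3]
ee_rot: [-0.0, 1.0, -0.0, 0.001]
force: [-0.6, -2.6, 7.1]
grip_width: 0.682
grip_force: 42.5
```

Request:
servo_tool --commands '[[0,[0,0,-0.015],[0,0,0]],[0,[0,0,-0.03],[0,0,0]],[0,[0,0,-0.035],[0,0,0]],[0,[0,0,-0.04],[0,0,0]],[0,[0.004,0.018,-0.02],[0,0,0]],[0,[0.009,0.036,0],[0,0,0]],[0,[0.009,0.036,0],[0,0,0]],[0,[0.009,0.036,0],[0,0,0]],[0,[0.009,0.036,0],[0,0,0]],[0,[0.009,0.036,0],[0,0,0]]]'

```text
time_s: 25.35
eef_pos: [406.5, 87.2, 144.8]
ee_rot: [0.0, 1.0, -0.0, 0.001]
force: [0.5, -0.0, -2.0]
grip_width: 0.681
grip_force: 44.1
```

Request:
servo_tool --commands '[[0,[0.009,0.036,0],[0,0,0]],[0,[0.009,0.036,0],[0,0,0]],[0,[0.009,0.036,0],[0,0,0]],[0,[0.009,0.036,0],[0,0,0]],[0,[0.009,0.036,0],[0,0,0]],[0,[0.009,0.036,0],[0,0,0]],[0,[0.009,0.036,0],[0,0,0]],[0,[0.009,0.036,0],[0,0,0]],[0,[0.009,0.036,0],[0,0,0]],[0,[0.002,0.009,0],[0,0,0]]]'

```text
time_s: 26.18
eef_pos: [489.7, -249.0, 144.6]
ee_rot: [0.001, 1.0, -0.002, 0.001]
force: [0.3, -0.6, -1.4]
grip_width: 0.685
grip_force: 44.2
```

Request:
servo_tool --commands '[[0,[0,0,0],[0,0,0]],[0,[0,0,0],[0,0,0]],[0,[0,0,0],[0,0,0]]]'

```text
time_s: 26.43
eef_pos: [488.9, -242.9, 144.1]
ee_rot: [-0.0, 1.0, 0.0, -0.0]
force: [0.4, 0.3, -1.3]
grip_width: 0.683
grip_force: 44.1
```

```bash
python3 - <<'E'
from h import *
c,W=wlook("w10",dict(mat=(568,-244,60,4.5,20),held=(488,-245,45,120,170)))
E
```

```text
tcp [ 488.9 -242.9  144.1] 26.4333
mat 9451 ctr [ 566.9 -244.7] ext [91. 91.] z [ 7. 10.] rect [ 566.7 -244.7] [95. 95.] 40.8 circ [ 566.7 -244.7] 48.0
held 9914 ctr [ 489.9 -242.6] ext [55. 81.] z [144. 169.] rect [ 495.2 -243.2] [60. 61.] 43.6 circ [ 495.3 -243. ] 42.3
```

View pics/w10.png

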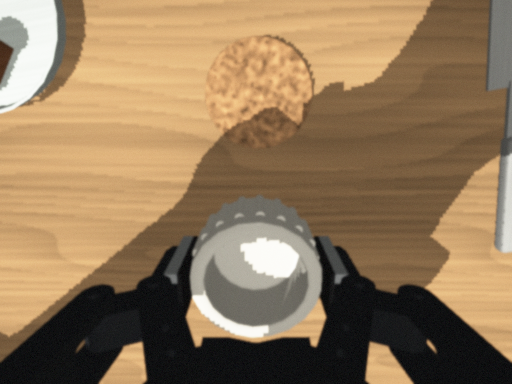

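The mat is at (260,92) and the ramekin is held upright. The lifter at (502,120) is clear of the fingers.

Request:
servo_tool --commands '[[0,[0.03,0.001,0],[0,0,0]],[0,[0.03,0.001,0],[0,0,0]],[0,[0.02,0,0.01],[0,0,0]],[0,[0,0,0.035],[0,0,0]],[0,[0,0,0.035],[0,0,0]],[0,[0,0,0.025],[0,0,0]],[0,[0,0,0.015],[0,0,0]],[0,[0,0,0],[0,0,0]],[0,[0,0,0],[0,0,0]],[0,[0,0,0],[0,0,0]]]'

```text
time_s: 27.32
eef_pos: [569.9, -246.1, 25.6]
ee_rot: [0.001, 1.0, 0.0, 0.001]
force: [-0.0, -0.5, -1.0]
grip_width: 0.679
grip_force: 44.1
```

Request:
servo_tool --commands '[[0,[-0.0005,-0.0005,0.004],[0,0,0]],[0,[0,0,0.003],[0,0,0]],[0,[0,0,0.0015],[0,0,0]],[0,[0,0,0.001],[0,0,0]],[0,[0,0,0.0005],[0,0,0]],[0,[0,0,0],[0,0,0]],[0,[0,0,0],[0,0,0]]]'

```text
time_s: 27.9
eef_pos: [568.7, -245.8, 13.9]
ee_rot: [0.0, 1.0, -0.0, 0.0]
force: [-0.3, -0.6, -1.5]
grip_width: 0.681
grip_force: 44.1
```

Request:
servo_tool --commands '[[0,[0,0,0.0005],[0,0,0]],[0,[0,0,0.0003],[0,0,0]],[0,[0,0,0],[0,0,0]],[0,[0,0,0],[0,0,0]]]'

```text
time_s: 28.23
eef_pos: [568.7, -245.8, 13.4]
ee_rot: [0.0, 1.0, -0.0, 0.0]
force: [-1.8, 0.9, 3.6]
grip_width: 0.681
grip_force: 44.5
```

Request:
servo_tool --commands '[[-0.5,[0,0,0],[0,0,0]],[-0.8,[0,0,0],[0,0,0]],[-0.8,[0,0,0],[0,0,0]],[-0.8,[0,0,0],[0,0,0]],[-0.8,[0,0,-0.015],[0,0,0]],[-0.8,[0,0,-0.035],[0,0,0]],[-0.8,[0,0,-0.04],[0,0,0]],[-0.8,[-0.02,0,-0.03],[0,0,0]],[-0.8,[-0.035,0,-0.01],[0,0,0]],[-0.8,[-0.035,0,0],[0,0,0]]]'

```text
time_s: 29.07
eef_pos: [478.8, -246.2, 145.8]
ee_rot: [0.002, 1.0, 0.0, 0.002]
force: [0.9, -0.2, 0.4]
grip_width: 0.899
grip_force: 0.0
```

Request:
servo_tool --commands '[[-0.8,[-0.035,0,0],[0,0,0]],[-0.8,[-0.035,0,0],[0,0,0]],[-0.8,[-0.035,0,0],[0,0,0]],[-0.8,[0,0,0],[0,0,0]],[-0.8,[0,0,0],[0,0,0]]]'

```text
time_s: 29.48
eef_pos: [372.9, -245.8, 143.4]
ee_rot: [0.0, 1.0, -0.001, 0.0]
force: [0.4, -0.6, -0.1]
grip_width: 0.898
grip_force: 0.0
```

```bash
python3 - <<'E'
from h import *
from rig import *
c,W=wlook("w11",dict(ram=(567,-245,46,18,60),mat=(568,-244,60,4.5,14)))
t=capture("top"); cv2.imwrite("pics/top1.png",cv2.resize(t["pixels"][90:290,70:470,::-1],(800,400),interpolation=cv2.INTER_CUBIC))
s=capture("scene"); cv2.imwrite("pics/scene1.png",cv2.resize(s["pixels"][100:360,120:420,::-1],(690,598),interpolation=cv2.INTER_CUBIC))
P=cloud(s)
for n,(x,y,R,lo,hi) in dict(rings=(593,242,40,35,70),stamps=(637,-1,60,50,80),stbase=(637,-1,60,12,28)).items():
    m=(s["z_map"]>0)&(np.hypot(P[...,0]-x,P[...,1]-y)<R)&(P[...,2]>lo)&(P[...,2]<hi); q=P[m]
    print(n,len(q),np.percentile(q,[2,50,98],axis=0).round(1).tolist())
E
```

```text
tcp [ 372.9 -245.8  143.4] 29.4833
ram 0
mat 389 ctr [ 521.8 -244.4] ext [ 7. 44.] z [ 5. 10.] rect [ 521.9 -244.5] [ 7. 48.] 0.2 circ [ 525.2 -244.5] 23.9
rings 571 [[563.8, 210.4, 35.4], [594.9, 242.0, 45.0], [624.0, 271.2, 50.0]]
stamps 235 [[593.0, -12.2, 50.7], [657.8, 3.0, 62.8], [681.2, 10.6, 67.2]]
stbase 417 [[582.1, -22.6, 13.1], [627.2, 6.8, 21.5], [690.3, 22.6, 27.3]]
```

View pics/top1.png

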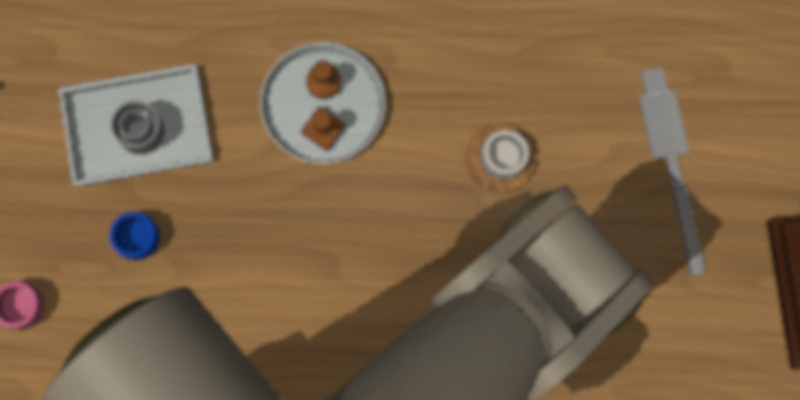

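View pics/scene1.png

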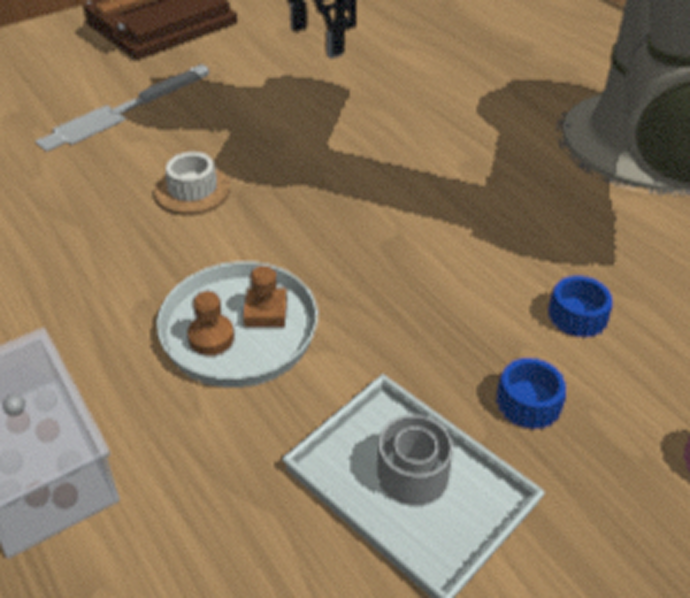

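```bash
python3 - <<'E'
from h import *
from rig import *
for n in("top","scene"):
    c=capture(n);P=cloud(c)
    for k,lo,hi in(("ram",20,60),("mat",4.5,13)):
        q=P[(c["z_map"]>0)&(np.hypot(P[...,0]-568,P[...,1]+244)<56)&(P[...,2]>lo)&(P[...,2]<hi)]
        cc=cv2.minEnclosingCircle(q[:,:2].astype(np.float32)); e=np.percentile(q[:,:2],[1,99],axis=0)
        print(n,k,len(q),np.round(cc[0],1),round(cc[1],1),e.mean(0).round(1),(e[1]-e[0]).round(),np.percentile(q[:,2],[2,98]).round())
E
```

```text
top ram 252 [ 564.  -245.7] 31.3 [ 563.  -245.6] [57. 58.] [21. 45.]
top mat 480 [ 566.2 -241.4] 51.5 [ 565.  -245.8] [90. 91.] [ 5. 13.]
scene ram 293 [ 569.8 -243.3] 31.2 [ 570.2 -242.6] [58. 58.] [21. 43.]
scene mat 275 [ 570.7 -242.7] 47.8 [ 571.3 -240.1] [91. 85.] [ 5. 13.]
```

Both cameras put the ramekin within about 2 mm of the mat's centre, and the rings and stamps stand as asked. Handing in.

```bash
python3 -c "
from rig import *
print(finish_job())"
```

```text
the job is handed in; nothing more can be done
None
```

I handed the job in after about 30 s of robot time: both cutters nested flat in the tray, both stamps upright side by side in the tin, and the white ramekin within about 2 mm of the mat's centre; everything is released and the cake lifter was not touched.

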